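Stir the tumbling media under the splash guard

TASK

The ceramic pieces in the tub lie apart, the cylinders in the open half and the triangular ones under the clear splash guard. Take the wooden stirrer from its sloping rest and stir with it, never with the fingers, reaching in under the guard, until at least two cylinders lie under the guard and at least two triangular pieces lie out in the open half, with every piece still in the tub. Then lay the stirrer back home in its rest, let go of it, and leave the multimeter, tape roll and mug where they are.

Things in the scene. Friction and masses are not known exactly. Their poses are not given: they have to be found in the camera images.
- tub: round open steel tub fixed to the bench: 168 mm inside diameter at the floor, 172 at the rim, wall 4 mm, rim 65 mm above the bench, on a plywood board 190 x 200 x 10 mm. Origin at bench height under the tub's centre, z up; x points from the open half to the half that a clear splash guard covers (about to the robot's left)
- tub_floor (a point): centre of the tub's inner floor, 16 mm above the bench (the rim is 49 mm above it)
- guard_edge (a point): middle of the lower front edge of the clear plastic splash guard, 5 mm beyond the tub's centre, 115 mm above the bench, axes as the tub's. The guard is a fixed level plate from here 90 mm along +x, +-98 mm along y, 4 mm thick (screw heads to 123 mm above the bench), on two 10 mm posts outside the tub at 80 mm along x, +-88 mm along y
- stirrer: wooden stirrer, 200 mm long, 80 g: plain round stick 16 mm in diameter with a flat black rubber handle (36 mm along x, 16 along y) over the top 52 mm. Origin at the middle of the foot's end face, z along the shaft to the top end. It starts sloping in the rest
- stirrer_grip (a point): point on the stirrer's axis 178 mm from the foot, 22 mm below the top end: in the flat handle: a good place to grip, along the shaft and across its 16 mm
- rest: fixed sloping aluminium rest on a 130 x 70 x 12 mm board; origin at bench height under the board's middle. The stirrer leans in it 35 degrees from vertical, top end to -x (about to the robot's right): foot on a ledge square to the shaft (foot centre x 45, y 0, z 40 mm), shaft in a channel with flared cheeks, 47 to 127 mm up from the foot, open on the upper side (+x and up), bed 8 mm below the axis
- rest_grip (a point): where the stirrer_grip point lies when the stirrer is home in the rest: 178 mm up the shaft from the foot (axes of this point are those of the rest)
- cyl_0: smooth, slippery white ceramic tumbling piece, a cylinder 26 mm in diameter and 24 mm high, standing flat on the tub floor at first; origin at the centre of its underside
- cyl_1: smooth, slippery white ceramic tumbling piece, a cylinder 26 mm in diameter and 24 mm high, standing flat on the tub floor at first; origin at the centre of its underside
- cyl_2: smooth, slippery white ceramic tumbling piece, a cylinder 26 mm in diameter and 24 mm high, standing flat on the tub floor at first; origin at the centre of its underside
- cyl_3: smooth, slippery white ceramic tumbling piece, a cylinder 26 mm in diameter and 24 mm high, standing flat on the tub floor at first; origin at the centre of its underside
- tri_0: smooth, slippery white ceramic tumbling piece, a triangular prism with 30 mm sides, 24 mm high, standing flat on the tub floor at first; origin at the centre of its underside
- tri_1: smooth, slippery white ceramic tumbling piece, a triangular prism with 30 mm sides, 24 mm high, standing flat on the tub floor at first; origin at the centre of its underside
- tri_2: smooth, slippery white ceramic tumbling piece, a triangular prism with 30 mm sides, 24 mm high, standing flat on the tub floor at first; origin at the centre of its underside
- tri_3: smooth, slippery white ceramic tumbling piece, a triangular prism with 30 mm sides, 24 mm high, standing flat on the tub floor at first; origin at the centre of its underside
- meter: hand-held multimeter 148 x 74 x 48 mm lying on the bench, bystander; origin at the centre of its underside
- tape_roll: roll of brown tape 88 mm across, 48 mm high, lying flat, bystander; origin at the centre of its underside
- mug: dark mug 88 x 126 x 106 mm, bystander; origin at the centre of its underside

How it is judged:
At the end, for the whole second after the job is handed in: Centres of at least 2 cylinders beyond the guard's front edge and of at least 2 triangular pieces on its open side; all 8 pieces inside the tub; stirrer still in its rest, sloping 26 to 44 degrees from vertical, its grip point within 25 mm of home ((x of each of cyl_0, cyl_1 in the frame of tub above 0.005 m or x of each of cyl_0, cyl_2 in the frame of tub above 0.005 m or x of each of cyl_0, cyl_3 in the frame of tub above 0.005 m or x of each of cyl_1, cyl_2 in the frame of tub above 0.005 m or x of each of cyl_1, cyl_3 in the frame of tub above 0.005 m or x of each of cyl_2, cyl_3 in the frame of tub above 0.005 m) and (x of each of tri_0, tri_1 in the frame of tub below 0.005 m or x of each of tri_0, tri_2 in the frame of tub below 0.005 m or x of each of tri_0, tri_3 in the frame of tub below 0.005 m or x of each of tri_1, tri_2 in the frame of tub below 0.005 m or x of each of tri_1, tri_3 in the frame of tub below 0.005 m or x of each of tri_2, tri_3 in the frame of tub below 0.005 m) and horizontal distance between each of cyl_0, cyl_1, cyl_2, cyl_3, tri_0, tri_1, tri_2, tri_3 and tub_floor below 0.088 m and height (world z) of each of cyl_0, cyl_1, cyl_2, cyl_3, tri_0, tri_1, tri_2, tri_3 below 0.065 m and distance between stirrer_grip and rest_grip below 0.025 m and angle between stirrer's own z axis and vertical between 0.45 and 0.77 rad and linear speed of stirrer below 0.03 m/s); the robot touches nothing.
It fails at once if the fingers touch the ceramic pieces (contact force between the fingers and cyl_0 above 1 N or contact force between the fingers and cyl_1 above 1 N or contact force between the fingers and cyl_2 above 1 N or contact force between the fingers and cyl_3 above 1 N or contact force between the fingers and tri_0 above 1 N or contact force between the fingers and tri_1 above 1 N or contact force between the fingers and tri_2 above 1 N or contact force between the fingers and tri_3 above 1 N).
It fails at once if a bystander (multimeter, tape roll, mug) is shifted by more than 20 mm (distance of any of meter, tape_roll, mug from where it was at the start of the episode above 0.02 m).
It also fails if it takes over 72 s, if anything falls off the work surface, if the arm or the gripper's body presses on something with over 40 N, if the wrist force passes 120 N, or if a joint passes its speed limit or range.

ROBOT

A 7-joint arm with a two-finger parallel gripper is mounted at the origin on a cart in front of the work surface, level with it; the furniture and walls round the work are solid. World frame = base frame: x ahead of the robot, y to its left, z up, the work surface at z = 0. Lengths are in m, angles in rad, forces in N, time in s.
With the tool pointing down it reaches from about 0.4 to 0.875 m from the base axis. Payload 19.3 kg.
Tool frame: the origin (TCP) lies at the very end of the fingers, on their centre line; the grasp point (between the pads) lies 19 mm behind it (ctrl.grasp_offset is the z of the grasp point in the tool frame, in m); z points along the fingers, y is the line along which they close (so a half turn about z gives the same grasp; the last joint's range is limited). The gripper opens to 85 mm and grips with 20 to 120 N. Pads are 22 mm wide; open, the fingers measure 114 mm over their backs; the gripper's body (76 mm by 85 mm) begins 54 mm behind the grasp point. The pads swing forward as they close: fully open they stand 13 mm farther back than shut.
Start: joints at [1.275, 0.521, -0.036, 1.599, 0.021, 1.021, -0.113], TCP at [0.14, -0.609, 0.204] pointing down, gripper open.
Joint ranges: [-2.91, 2.91], [-0.3, 2.13], [-1.5, 1.42], [0.17, 2.43], [-1.26, 4.41], [0.16, 1.93], [-2.52, 2.52]. Speed limits (rad/s): [1.89, 1.89, 2.39, 2.39, 3.01, 3.01, 3.01].

INTERFACE

Orientations are given as a rotation vector (axis times angle).
In Python, from workcell import sense, vision, job_done, search_frame, cut_out, ctrl gives the robot as it stands.
- The arm moves only by the shell command python3 -m creep 'ROWS' [OPENING] [FORCE]. ROWS is JSON, a list of rows, each an object with "delta_pos": the shift along the tool's x, y, z in units of 500 mm (1.0 is 500 mm), a list of three; "rot": the turn, a rotation vector about the tool's x, y, z in units of 180 degrees (1.0 is 180 degrees), a list of three. In form: [{"delta_pos": [tx, ty, tz], "rot": [ax, ay, az]}, ...]. A call has 1 to 20 rows; each row is the pose to reach, as a shift and turn from the pose commanded when the call began, along the tool's axes at that moment, turning the shorter way round; what a row does not reach only later rows make up. A row lasts 1/12 s, in which the tool goes at most 41.7 mm and 7.16 degrees, less where a joint would pass 70% of its speed; a pose out of reach is approached as far as the arm can. A call with a number of a shift or a turn outside -1 to 1 is refused whole. A call with a gripper value outside its range is refused whole. OPENING is the opening, from -1 (shut) to 1 (fully open), set as the call begins (- or left out, the last holds). The fingers move at their own pace and stop on an object; FORCE is the grip in N (left out, the last holds). Time passes only in rows, so rows that repeat a pose let the fingers close. It gives the time, the measured TCP pose, the force, the opening and the grip force at its end, in the units of the state.
- sense(): the state, without advancing time (a new reading comes with each control period).
- vision.get_image(name): name is "scene" or "top"; returns a dict with "image" (480x640x3 uint8, red, green, blue), "intrinsics" (3x3 intrinsics, pixels), "R" (3x3) and "t" (3): a world point X has camera coordinates R X + t. Camera axes: x right, y down, z forward; pixel columns grow to the right and rows downward; lengths in m; the calibration is good to about 2 mm. A picture is of the moment at which its call begins. There is no depth.
- job_done(): hands the job in; it is judged then, once.
Trained networks look in a picture, given as the dict that the camera call returned (one of the last four; its "shot" number tells which), for a name from the list of things; names that differ only in an ending like _2 or _b are one class to them, and where a whole thing is asked for, a point or a joint stands for the part that bears it (a point fixed in the world has none). Each returns a list of dicts, best first, with "conf" (0 to 1); they miss things now and then, are a little off and sometimes report something else, mostly with a low value. They report only what shows in the picture. A call takes as long as a camera call.
- search_frame(name, picture): "bbox" ([left, top, width, height] as shares, 0 to 1, of the picture: columns of its width, rows of its height, round what is visible of it).
- cut_out(name, picture): "region" (480x640 bool, what is visible of it) and "bbox" ([left, top, width, height] as shares, 0 to 1, of the picture: columns of its width, rows of its height, round what is visible of it).
The state is a dict: "time_s": time; "q": joint angles; "joint_velocities": joint speeds; "effort": joint torques, N m; "eef_pos": TCP position; "tool_rot": TCP orientation; "contact_force": force on the tool from outside, world axes, zero at the start; "wrist_torque": the same for the moment, N m; "opening": opening from 0.0 (shut) to 1.0 (fully open); "finger_force": force on a finger pad.
Only numpy, scipy, OpenCV 4.12 (cv2) and the standard library are available. Lean on these libraries where they do the work, as an engineer would, in place of code of your own. Each camera call takes 0.05 s, during which the arm holds its last target. There are 200 camera calls.

## Working session

There is one attempt and no reset: what is moved stays moved. The work goes in short steps, Python scripts to look and compute and a shell command to move; the robot and the scene stay as the last step left them, time stands still between calls to the robot, and variables do not carry over. Pictures are saved under pics/ and viewed, at most 13 in all, crops included, and the job is handed in when it is done.

```bash
ls; mkdir -p pics; python3 - <<'E'
from workcell import sense, vision, search_frame, cut_out, ctrl
import cv2
print(sense(), ctrl.grasp_offset)
for n in("scene","top"):
    p=vision.get_image(n); cv2.imwrite(f"pics/{n}0.png",p["image"][:,:,::-1]); print(n,p["intrinsics"].tolist(),p["R"].tolist(),p["t"].tolist())
    for k in("tub","stirrer","rest","cyl_0","tri_0"):
        for d in search_frame(k,p)[:5]:
            b=d["bbox"]; print(k,round(d["conf"],2),[round(b[0]*640),round(b[1]*480),round(b[2]*640),round(b[3]*480)])
E
```

```text
pics
{'time_s': 0.0, 'q': array([ 1.27479334,  0.52197909, -0.03633581,  1.59998613,  0.02119048,
        1.02111599, -0.11280834]), 'joint_velocities': array([ 0.00064989, -0.00104122, -0.00100783,  0.00103233,  0.00071664,
       -0.00036855, -0.00156511]), 'effort': array([ 2.45314459e-04, -9.27107406e+01,  1.97977021e+00, -3.69923759e+01,
        1.78452220e-02,  8.45839240e-03,  3.21266145e-05]), 'eef_pos': array([ 0.13981945, -0.60878834,  0.20305525]), 'tool_rot': array([-3.12051380e+00, -3.53789376e-01,  2.99317486e-04]), 'contact_force': array([-0.86755647,  0.40928787, -1.63069805]), 'wrist_torque': array([-0.02020109, -0.01203213,  0.02147621]), 'finger_force': 0.0, 'opening': 1.0033273488866394} -0.0187
scene [[554.8934812087017, 0.0, 314.48920461492384], [0.0, 554.8934812087017, 243.40876339005942], [0.0, 0.0, 1.0]] [[0.8699701943463487, -0.49310421163382223, 0.0003121185074851105], [-0.3244815116521903, -0.5729501884881697, -0.7526219702528492], [0.3712998916575194, 0.6546574050450795, -0.6584527868228343]] [-0.48107234598071524, 0.35654383587879035, 1.3378677221174728]
[... 201 characters left out ...]
, 16]
tri_0 0.56 [274, 236, 0, 7]
tri_0 0.52 [252, 248, 8, 7]
tri_0 0.5 [255, 239, 8, 11]
tri_0 0.44 [283, 233, 6, 8]
tri_0 0.17 [306, 283, 36, 54]
top [[585.6762798255046, 0.0, 321.9503456303534], [0.0, 585.6762798255046, 238.82961761408126], [0.0, 0.0, 1.0]] [[0.02794739647998125, -0.9995591320295223, 0.010024201034447294], [-0.9930651166029651, -0.02890864704642926, -0.11395597532505458], [0.1141955218751165, -0.006769911545452705, -0.9934352274211627]] [0.06013211553148026, 0.6332104961933062, 1.3753358349033145]
tub 0.95 [196, 224, 100, 92]
stirrer 0.77 [352, 265, 63, 20]
rest 0.57 [342, 252, 56, 43]
rest 0.17 [118, 246, 59, 37]
cyl_0 0.59 [254, 270, 12, 11]
cyl_0 0.49 [250, 237, 10, 9]
```

```bash
python3 - <<'E'
import cv2
a=cv2.imread("pics/top0.png"); cv2.imwrite("pics/t1.png",cv2.resize(a[210:330,110:430],(800,300),interpolation=cv2.INTER_CUBIC))
b=cv2.imread("pics/scene0.png"); 
cv2.imwrite("pics/all.png",cv2.vconcat([cv2.resize(a[210:330,180:420],(800,400),interpolation=cv2.INTER_CUBIC)]))
cv2.imwrite("pics/s1.png",cv2.resize(b[190:350,200:400],(750,600),interpolation=cv2.INTER_CUBIC))
E
```

```text
(no output)
```

View pics/all.png

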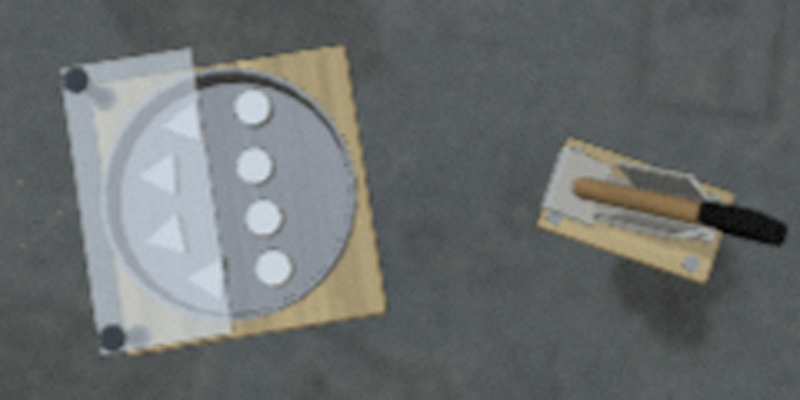

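View pics/s1.png

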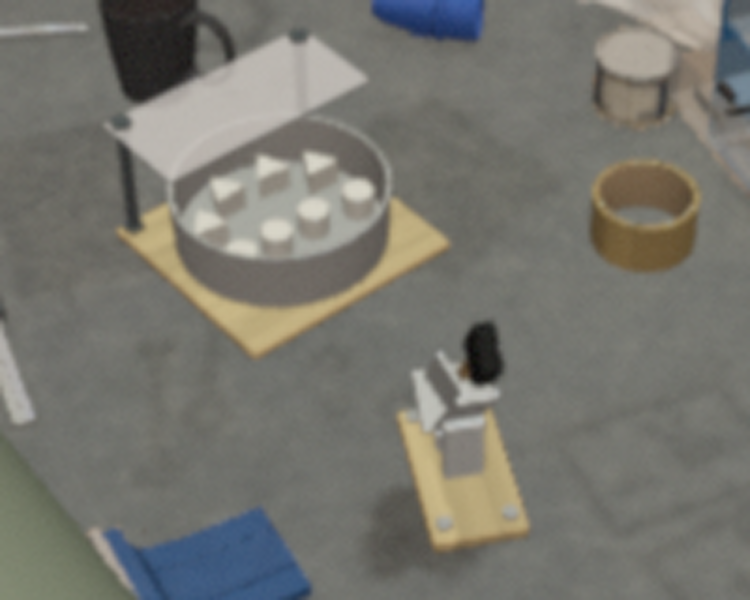

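View pics/scene0.png

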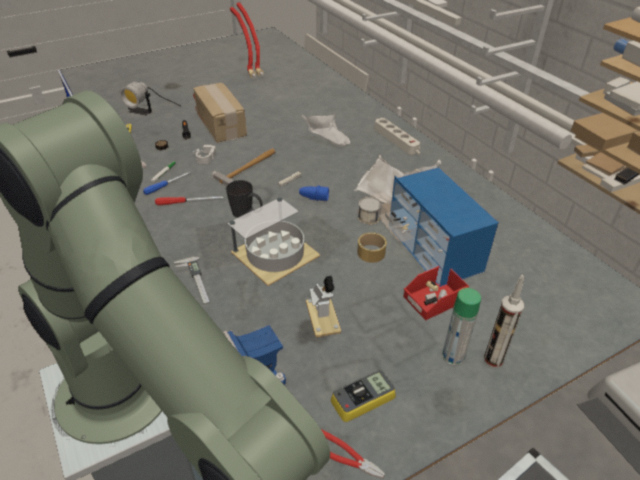

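The top crop shows four discs in the open half at about (253,107), (255,166), (263,217) and (273,268). Four triangles lie under the guard at about (182,124), (160,175), (167,236) and (208,280). The guard's front edge runs from (190,48) to (230,332). The rest board's corners are (568,138), (735,192), (708,282) and (540,225), with the stirrer lying in it. In the scene view the tub and rest stand clear, the tape roll is ahead of them, the mug is behind the tub and the meter is to the right of the rest.

```bash
cat > h.py <<'E'
import numpy as np, cv2
from scipy.spatial.transform import Rotation as Ro
from workcell import sense, vision, search_frame, cut_out
def unproj(p,uv,z):
    K,R,t=map(np.array,(p["intrinsics"],p["R"],p["t"]))
    uv=np.atleast_2d(uv).astype(float); d=(np.c_[uv,np.ones(len(uv))]@np.linalg.inv(K).T)@R
    c=-R.T@t; return c+d*((z-c[2])/d[:,2])[:,None]
def proj(p,X):
    K,R,t=map(np.array,(p["intrinsics"],p["R"],p["t"])); x=(np.atleast_2d(X)@R.T+t)@K.T; return x[:,:2]/x[:,2:]
E
python3 - <<'E'
from h import *
np.set_printoptions(precision=4,suppress=True)
p=vision.get_image("top"); im=p["image"]
f=lambda L:np.array(L)*0.3+[180,210]
g=unproj(p,f([(190,48),(230,332)]),.117); print("guard front",g,np.linalg.norm(g[0]-g[1]))
s=unproj(p,f([(75,80),(112,338)]),.123); print("screws",s,np.linalg.norm(s[0]-s[1]))
r=unproj(p,f([(105,194),(358,194),(231,70),(231,318)]),.065); print("rim",r)
b=unproj(p,f([(345,45),(385,312)]),.01);print("board",b,np.linalg.norm(b[0]-b[1]))
c=unproj(p,f([(568,138),(735,192),(708,282),(540,225)]),.012);print("rest",c,c.mean(0),[np.linalg.norm(c[i]-c[i-1]) for i in range(4)])
for k in("stirrer","tub","rest"):
  d=cut_out(k,p)[0]; m=d["region"].astype(np.uint8); print(k,d["conf"],cv2.minAreaRect(np.argwhere(m)[:,::-1].astype(np.int32)),m.sum())
q=cv2.cvtColor(im,cv2.COLOR_RGB2GRAY); print(q[236:300,215:270].max())
E
```

```text
guard front [[0.6493 0.2727 0.117 ]
 [0.4579 0.2374 0.117 ]] 0.19461192055234808
screws [[0.6243 0.3486 0.123 ]
 [0.4518 0.3151 0.123 ]] 0.17575591333568452
rim [[0.5512 0.335  0.065 ]
 [0.5562 0.1574 0.065 ]
 [0.6415 0.2503 0.065 ]
 [0.4672 0.243  0.065 ]]
board [[0.6694 0.1736 0.01  ]
 [0.4745 0.1376 0.01  ]] 0.19820241975335476
rest [[ 0.6051  0.0076  0.012 ]
 [ 0.5689 -0.1156  0.012 ]
 [ 0.5028 -0.0967  0.012 ]
 [ 0.5407  0.0266  0.012 ]] [ 0.5544 -0.0445  0.012 ] [np.float64(0.06708812711833076), np.float64(0.1283545541339522), np.float64(0.06879024787938054), np.float64(0.12903364979932938)]
stirrer 0.75 ((383.8823547363281, 271.9705810546875), (65.2420883178711, 9.216354370117188), 14.03624439239502) 506Traceback (most recent call last):
  File "<stdin>", line 11, in <module>
IndexError: list index out of range
```

```bash
cat >> h.py <<'E'
a=np.deg2rad(100.6); TX=np.array([np.cos(a),np.sin(a),0]); TY=np.array([-np.sin(a),np.cos(a),0]); TC=np.array([.5543,.2495,0]); Z=np.array([0,0,1.])
a=np.deg2rad(73.4); RX=np.array([np.cos(a),np.sin(a),0]); RY=np.array([-np.sin(a),np.cos(a),0]); RC=np.array([.5544,-.0445,0])
def shaft(ex,deg): t=np.deg2rad(deg); return -np.sin(t)*ex+np.cos(t)*Z   # foot->top
def toolR(ex,ey,deg,s=1):
    z=-shaft(ex,deg); y=s*ey; return np.c_[np.cross(y,z),y,z]
def rel(p,R,p0=None,R0=None):
    if p0 is None: S=sense(); p0=S["eef_pos"]; R0=Ro.from_rotvec(S["tool_rot"]).as_matrix()
    return np.round(R0.T@(p-p0)/.5,3).tolist(), np.round(Ro.from_matrix(R0.T@R).as_rotvec()/np.pi,3).tolist()
FOOT=RC+.045*RX+.040*Z
HS=shaft(RX,35); GRIP=FOOT+.178*HS
def tub(X): X=np.atleast_2d(X)-TC; return np.c_[X@TX,X@TY]
E
python3 - <<'E'
from h import *
np.set_printoptions(precision=3,suppress=True)
p=vision.get_image("top"); im=p["image"][:,:,::-1].copy()
def L(P,c=(0,0,255)): cv2.polylines(im,[np.round(proj(p,np.array(P))*16).astype(np.int32)],False,c,1,cv2.LINE_AA,4)
L([FOOT,FOOT+.2*HS]);
for s in(-1,1): L([FOOT+.148*HS+s*.008*RY,FOOT+.2*HS+s*.008*RY],(0,255,0))
t=np.linspace(0,6.3,60)
L([TC+.065*Z+.086*(np.cos(u)*TX+np.sin(u)*TY) for u in t]); L([TC+.016*Z+.084*(np.cos(u)*TX+np.sin(u)*TY) for u in t],(255,0,0))
L([TC+.119*Z+.005*TX+s*.098*TY for s in(-1,1)],(0,255,0))
cv2.imwrite("pics/ov.png",cv2.resize(im[210:330,180:420],(800,400),interpolation=cv2.INTER_CUBIC))
f=lambda L:np.array(L)*0.3+[180,210]
print("cyl",tub(unproj(p,f([(253,107),(255,166),(263,217),(273,268)]),.04))*1e3)
print("tri",tub(unproj(p,f([(182,124),(160,175),(167,236),(208,280)]),.04))*1e3)
for s in(1,-1):
  R=toolR(RX,RY,35,s); g=GRIP+.019*R[:,2]
  print(s,"tcp",g,"pre",rel(g-.1*R[:,2],R),"grasp",rel(g,R), Ro.from_matrix(R).as_rotvec())
E
```

```text
cyl [[-24.72  -60.449]
 [-20.019 -18.112]
 [-20.405  18.948]
 [-22.196  56.015]]
tri [[ 27.386 -56.204]
 [ 48.056 -22.295]
 [ 49.165  21.691]
 [ 24.711  57.22 ]]
1 tcp [ 0.541 -0.089  0.17 ] pre ([0.959, -0.735, -0.097], [0.202, -0.118, 0.64]) grasp ([1.015, -0.835, 0.067], [0.202, -0.118, 0.64]) [-1.559  2.092  0.492]
-1 tcp [ 0.541 -0.089  0.17 ] pre ([0.959, -0.735, -0.097], [0.102, 0.176, -0.325]) grasp ([1.015, -0.835, 0.067], [0.102, 0.176, -0.325]) [-2.161 -1.611 -0.681]
```

View pics/ov.png

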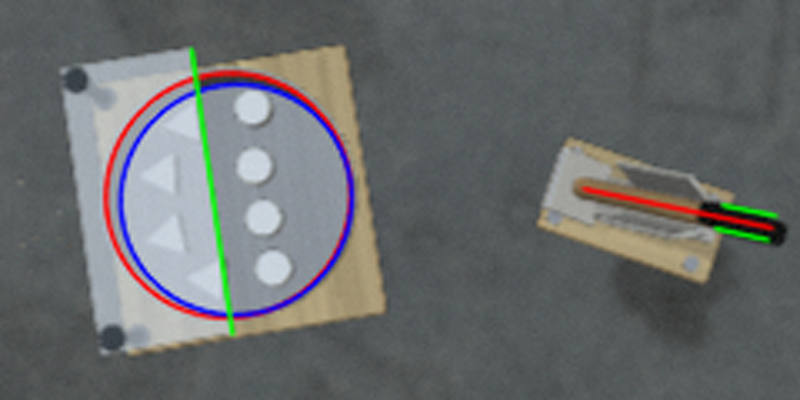

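The overlay matches the tub, guard edge and stirrer to about 2 mm. Next I check where the tall items stand along the path.

```bash
python3 - <<'E'
from h import *
np.set_printoptions(precision=3,suppress=True)
p=vision.get_image("scene")
print(unproj(p,[(455,362),(495,365),(365,405),(425,305),(255,360),(380,470),(372,258),(245,212)],0))
E
```

```text
[[ 0.77  -0.337  0.   ]
 [ 0.852 -0.394  0.   ]
 [ 0.504 -0.329  0.   ]
 [ 0.825 -0.145  0.   ]
 [ 0.333 -0.082  0.   ]
 [ 0.444 -0.477  0.   ]
 [ 0.805  0.089  0.   ]
 [ 0.561  0.489  0.   ]]
```

```bash
python3 -m creep '[{"delta_pos":[0,0,-0.1],"rot":[0,0,0]},{"delta_pos":[0.96,-0.735,-0.16],"rot":[0.102,0.176,-0.325]},{"delta_pos":[0.96,-0.735,-0.16],"rot":[0.102,0.176,-0.325]},{"delta_pos":[0.96,-0.735,-0.16],"rot":[0.102,0.176,-0.325]},{"delta_pos":[0.96,-0.735,-0.16],"rot":[0.102,0.176,-0.325]},{"delta_pos":[0.96,-0.735,-0.16],"rot":[0.102,0.176,-0.325]},{"delta_pos":[0.96,-0.735,-0.16],"rot":[0.102,0.176,-0.325]},{"delta_pos":[0.96,-0.735,-0.16],"rot":[0.102,0.176,-0.325]},{"delta_pos":[0.96,-0.735,-0.16],"rot":[0.102,0.176,-0.325]},{"delta_pos":[0.96,-0.735,-0.16],"rot":[0.102,0.176,-0.325]},{"delta_pos":[0.96,-0.735,-0.16],"rot":[0.102,0.176,-0.325]},{"delta_pos":[0.96,-0.735,-0.16],"rot":[0.102,0.176,-0.325]},{"delta_pos":[0.96,-0.735,-0.16],"rot":[0.102,0.176,-0.325]},{"delta_pos":[0.96,-0.735,-0.16],"rot":[0.102,0.176,-0.325]},{"delta_pos":[0.96,-0.735,-0.16],"rot":[0.102,0.176,-0.325]},{"delta_pos":[0.96,-0.735,-0.16],"rot":[0.102,0.176,-0.325]},{"delta_pos":[0.96,-0.735,-0.16],"rot":[0.102,0.176,-0.325]},{"delta_pos":[0.96,-0.735,-0.16],"rot":[0.102,0.176,-0.325]},{"delta_pos":[0.96,-0.735,-0.16],"rot":[0.102,0.176,-0.325]},{"delta_pos":[0.96,-0.735,-0.16],"rot":[0.102,0.176,-0.325]}]'
python3 - <<'E'
from h import *
np.set_printoptions(precision=3,suppress=True)
S=sense(); print(S["time_s"],S["q"],S["eef_pos"],S["tool_rot"])
R=toolR(RX,RY,35,-1); g=GRIP+.019*R[:,2]
print(rel(g-.07*R[:,2],R),rel(g,R))
p=vision.get_image("scene");b=p["image"][:,:,::-1]
cv2.imwrite("pics/a.png",cv2.resize(b[150:400,150:450],(720,600)))
E
```

```text
time_s: 2.52
eef_pos: [0.525, -0.1447, 0.2834]
tool_rot: [-2.164, -1.61, -0.682]
contact_force: [-0.3, -0.4, -0.1]
opening: 1.001
finger_force: 0.0
2.5167 [ 0.942  0.48  -0.583  1.691 -0.385  1.143  0.291] [ 0.525 -0.145  0.283] [-2.164 -1.61  -0.682]
([-0.034, -0.001, 0.112], [0.001, 0.0, -0.0]) ([-0.034, -0.001, 0.252], [0.001, 0.0, -0.0])
```

View pics/a.png

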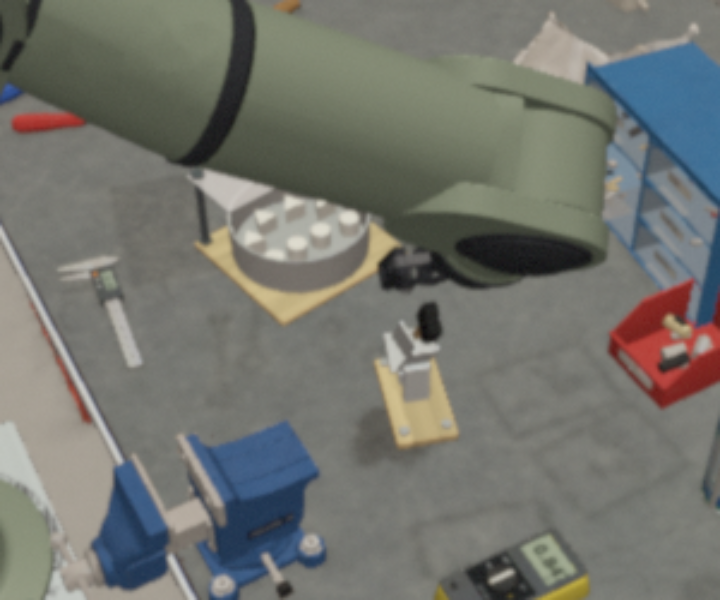

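The gripper is above the handle at about (430,320) in the crop, with the pose as planned. Now I align, descend along the shaft and close.

```bash
python3 -m creep '[{"delta_pos":[-0.034,0,0.05],"rot":[0,0,0]},{"delta_pos":[-0.034,0,0.1],"rot":[0,0,0]},{"delta_pos":[-0.034,0,0.13],"rot":[0,0,0]},{"delta_pos":[-0.034,0,0.16],"rot":[0,0,0]},{"delta_pos":[-0.034,0,0.19],"rot":[0,0,0]},{"delta_pos":[-0.034,0,0.22],"rot":[0,0,0]},{"delta_pos":[-0.034,0,0.24],"rot":[0,0,0]},{"delta_pos":[-0.034,0,0.252],"rot":[0,0,0]},{"delta_pos":[-0.034,0,0.252],"rot":[0,0,0]},{"delta_pos":[-0.034,0,0.252],"rot":[0,0,0]}]' && python3 -m creep '[{"delta_pos":[0,0,0],"rot":[0,0,0]},{"delta_pos":[0,0,0],"rot":[0,0,0]},{"delta_pos":[0,0,0],"rot":[0,0,0]},{"delta_pos":[0,0,0],"rot":[0,0,0]},{"delta_pos":[0,0,0],"rot":[0,0,0]},{"delta_pos":[0,0,0],"rot":[0,0,0]},{"delta_pos":[0,0,0],"rot":[0,0,0]},{"delta_pos":[0,0,0],"rot":[0,0,0]},{"delta_pos":[0,0,0],"rot":[0,0,0]},{"delta_pos":[0,0,0],"rot":[0,0,0]}]' -1 80
```

```text
time_s: 3.4
eef_pos: [0.5423, -0.0882, 0.1708]
tool_rot: [-2.163, -1.611, -0.683]
contact_force: [0.3, -0.0, 0.6]
opening: 1.004
finger_force: 0.0
time_s: 4.23
eef_pos: [0.5425, -0.0881, 0.1709]
tool_rot: [-2.163, -1.612, -0.683]
contact_force: [-1.0, -2.5, 6.6]
opening: 0.157
finger_force: 78.9
```

```bash
cat >> h.py <<'E'
LEN=.159
def stir(x,y,z,deg):   # foot pose in tub frame (mm), z above bench
    R=toolR(TX,TY,deg,-1); f=TC+x*.001*TX+y*.001*TY+z*.001*Z
    return f-LEN*R[:,2],R
def show(ps,p0=None,R0=None):
    for p in ps:
        d,r=rel(*stir(*p),p0,R0); print('{"delta_pos":%s,"rot":%s},'%(d,r),p)
E
python3 - <<'E'
from h import *
R=toolR(RX,RY,35,-1); S=sense(); P0=S["eef_pos"];R0=Ro.from_rotvec(S["tool_rot"]).as_matrix()
print(rel(P0+.06*R[:,0]-.006*R[:,2]+.06*Z,R0))
show([(-30,0,120,10),(-10,0,110,8)])
E
```

```text
([0.189, 0.0, -0.11], [0.0, 0.0, 0.0])
{"delta_pos":[0.573, -0.118, 0.143],"rot":[0.059, -0.136, -0.141]}, (-30, 0, 120, 10)
{"delta_pos":[0.6, -0.141, 0.183],"rot":[0.057, -0.147, -0.142]}, (-10, 0, 110, 8)
```

```bash
python3 -m creep '[{"delta_pos":[0.01,0,-0.006],"rot":[0,0,0]},{"delta_pos":[0.03,0,-0.012],"rot":[0,0,0]},{"delta_pos":[0.06,0,-0.012],"rot":[0,0,0]},{"delta_pos":[0.09,0,-0.012],"rot":[0,0,0]},{"delta_pos":[0.12,0,-0.02],"rot":[0,0,0]},{"delta_pos":[0.15,0,-0.06],"rot":[0,0,0]},{"delta_pos":[0.189,0,-0.11],"rot":[0,0,0]},{"delta_pos":[0.24,-0.02,-0.1],"rot":[0,-0.01,-0.01]},{"delta_pos":[0.3,-0.04,-0.06],"rot":[0.02,-0.05,-0.05]},{"delta_pos":[0.36,-0.06,-0.02],"rot":[0.03,-0.07,-0.07]},{"delta_pos":[0.42,-0.08,0.03],"rot":[0.04,-0.09,-0.09]},{"delta_pos":[0.47,-0.09,0.07],"rot":[0.045,-0.11,-0.11]},{"delta_pos":[0.52,-0.1,0.1],"rot":[0.05,-0.12,-0.125]},{"delta_pos":[0.573,-0.118,0.143],"rot":[0.059,-0.136,-0.141]},{"delta_pos":[0.6,-0.141,0.183],"rot":[0.057,-0.147,-0.142]},{"delta_pos":[0.6,-0.141,0.183],"rot":[0.057,-0.147,-0.142]},{"delta_pos":[0.6,-0.141,0.183],"rot":[0.057,-0.147,-0.142]},{"delta_pos":[0.6,-0.141,0.183],"rot":[0.057,-0.147,-0.142]}]'
python3 - <<'E'
from h import *
p=vision.get_image("scene");b=p["image"][:,:,::-1]
t=vision.get_image("top")["image"][:,:,::-1]
cv2.imwrite("pics/b.png",cv2.hconcat([cv2.resize(b[180:330,200:350],(400,400)),cv2.resize(t[210:330,180:300],(400,400))]))
show([(-10,0,110,8),(2,0,60,8),(2,0,26,8),(20,0,26,19),(35,0,26,28),(50,0,26,36),(50,-14,26,36),(45,-27,26,33),(36,-38,26,29),(25,-46,26,22),(12,-50,26,14),(0,-52,26,8)])
E
```

```text
time_s: 5.73
eef_pos: [0.5598, 0.2184, 0.2682]
tool_rot: [-1.934, -2.332, -0.134]
contact_force: [-0.3, -0.9, -1.4]
opening: 0.164
finger_force: 78.4
{"delta_pos":[0.002, 0.0, 0.002],"rot":[-0.0, -0.0, -0.0]}, (-10, 0, 110, 8)
{"delta_pos":[0.011, 0.0, 0.104],"rot":[-0.0, -0.0, -0.0]}, (2, 0, 60, 8)
{"delta_pos":[0.002, 0.0, 0.171],"rot":[-0.0, -0.0, -0.0]}, (2, 0, 26, 8)
{"delta_pos":[-0.023, 0.0, 0.182],"rot":[-0.0, 0.061, -0.0]}, (20, 0, 26, 19)
{"delta_pos":[-0.041, 0.0, 0.2],"rot":[-0.0, 0.111, -0.0]}, (35, 0, 26, 28)
{"delta_pos":[-0.052, 0.0, 0.222],"rot":[-0.0, 0.156, -0.001]}, (50, 0, 26, 36)
{"delta_pos":[-0.052, 0.028, 0.222],"rot":[-0.0, 0.156, -0.001]}, (50, -14, 26, 36)
{"delta_pos":[-0.047, 0.054, 0.213],"rot":[-0.0, 0.139, -0.001]}, (45, -27, 26, 33)
{"delta_pos":[-0.045, 0.076, 0.202],"rot":[-0.0, 0.117, -0.001]}, (36, -38, 26, 29)
{"delta_pos":[-0.029, 0.092, 0.187],"rot":[-0.0, 0.078, -0.0]}, (25, -46, 26, 22)
{"delta_pos":[-0.011, 0.1, 0.176],"rot":[-0.0, 0.033, -0.0]}, (12, -50, 26, 14)
{"delta_pos":[-0.002, 0.104, 0.171],"rot":[-0.0, -0.0, -0.0]}, (0, -52, 26, 8)
```

View pics/b.png

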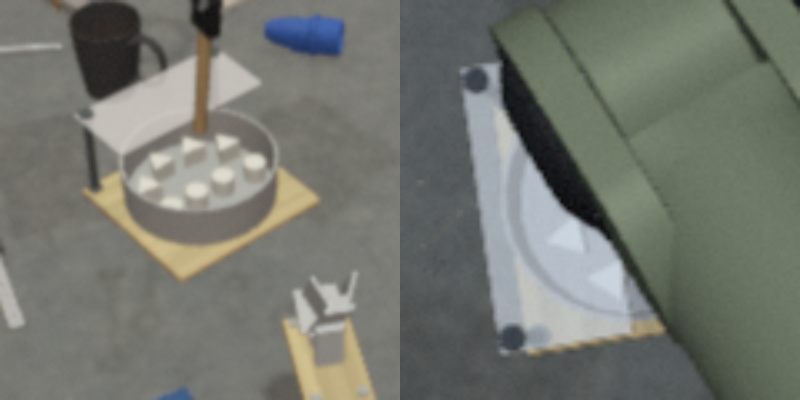

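The stirrer is held with its foot over the tub at about (200,130) in the left crop. All pieces are still in place, and the top camera is half hidden by the arm. Now I lower it, go in between the two middle triangles and sweep round.

```bash
python3 -m creep '[{"delta_pos":[0.011,0,0.05],"rot":[0,0,0]},{"delta_pos":[0.011,0,0.1],"rot":[0,0,0]},{"delta_pos":[0.008,0,0.13],"rot":[0,0,0]},{"delta_pos":[0.002,0,0.16],"rot":[0,0,0]},{"delta_pos":[0.002,0,0.171],"rot":[0,0,0]},{"delta_pos":[-0.01,0,0.176],"rot":[0,0.03,0]},{"delta_pos":[-0.023,0,0.182],"rot":[0,0.061,0]},{"delta_pos":[-0.032,0,0.191],"rot":[0,0.086,0]},{"delta_pos":[-0.041,0,0.2],"rot":[0,0.111,0]},{"delta_pos":[-0.047,0,0.211],"rot":[0,0.134,0]},{"delta_pos":[-0.052,0,0.222],"rot":[0,0.156,0]},{"delta_pos":[-0.052,0,0.222],"rot":[0,0.156,0]}]'
python3 - <<'E'
from h import *
show([(50,0,26,36),(50,-14,26,36),(45,-27,26,33),(36,-38,26,29),(25,-46,26,22),(12,-50,26,14),(0,-52,26,8)])
E
```

```text
time_s: 6.83
eef_pos: [0.5628, 0.2032, 0.1517]
tool_rot: [-1.669, -1.993, -0.541]
contact_force: [0.1, -2.4, -1.4]
opening: 0.157
finger_force: 78.5
{"delta_pos":[0.009, 0.0, -0.0],"rot":[-0.0, -0.002, -0.003]}, (50, 0, 26, 36)
{"delta_pos":[0.01, 0.028, -0.0],"rot":[-0.0, -0.002, -0.003]}, (50, -14, 26, 36)
{"delta_pos":[0.018, 0.054, -0.006],"rot":[-0.0, -0.018, -0.003]}, (45, -27, 26, 33)
{"delta_pos":[0.026, 0.076, -0.014],"rot":[-0.0, -0.041, -0.003]}, (36, -38, 26, 29)
{"delta_pos":[0.047, 0.092, -0.02],"rot":[-0.0, -0.079, -0.003]}, (25, -46, 26, 22)
{"delta_pos":[0.068, 0.1, -0.022],"rot":[-0.001, -0.124, -0.003]}, (12, -50, 26, 14)
{"delta_pos":[0.079, 0.104, -0.022],"rot":[-0.001, -0.157, -0.003]}, (0, -52, 26, 8)
```

```bash
python3 -m creep '[{"delta_pos":[0,0.014,0],"rot":[0,0,0]},{"delta_pos":[0,0.028,0],"rot":[0,0,0]},{"delta_pos":[0.004,0.041,-0.003],"rot":[0,-0.008,0]},{"delta_pos":[0.009,0.054,-0.006],"rot":[0,-0.016,0]},{"delta_pos":[0.013,0.065,-0.01],"rot":[0,-0.028,0]},{"delta_pos":[0.017,0.076,-0.014],"rot":[0,-0.04,0]},{"delta_pos":[0.028,0.084,-0.017],"rot":[0,-0.058,0]},{"delta_pos":[0.038,0.092,-0.02],"rot":[0,-0.077,0]},{"delta_pos":[0.049,0.096,-0.021],"rot":[0,-0.1,0]},{"delta_pos":[0.059,0.1,-0.022],"rot":[0,-0.122,0]},{"delta_pos":[0.065,0.102,-0.022],"rot":[0,-0.14,0]},{"delta_pos":[0.07,0.104,-0.022],"rot":[0,-0.156,0]},{"delta_pos":[0.07,0.104,-0.022],"rot":[0,-0.156,0]},{"delta_pos":[0.07,0.104,-0.022],"rot":[0,-0.156,0]}]'
cat >> h.py <<'E'
def snap(name):
    p=vision.get_image("scene"); b=p["image"][:,:,::-1].copy()
    X=[TC+.040*Z+.005*TX+s*.083*TY for s in(-1,1)]; q=proj(p,X); x0,y0,k=215,180,6.
    c=cv2.resize(b[y0:y0+100,x0:x0+120],None,fx=k,fy=k,interpolation=cv2.INTER_CUBIC)
    for x in range(-80,81,20):
        for y in range(-80,81,20):
            if x*x+y*y<83**2:
                u=(proj(p,TC+.040*Z+.001*x*TX+.001*y*TY)[0]+.5-[x0,y0])*k; cv2.circle(c,tuple(int(v) for v in u),3 if x==0 or y==0 else 1,(0,0,255) if x>5 else (255,0,0),-1)
    cv2.imwrite(name,c)
E
python3 - <<'E'
from h import *
show([(0,-52,26,8)]); snap("pics/c.png")
E
```

```text
time_s: 8.0
eef_pos: [0.6086, 0.2419, 0.1851]
tool_rot: [-1.93, -2.336, -0.137]
contact_force: [-0.7, -0.3, 1.0]
opening: 0.16
finger_force: 78.5
{"delta_pos":[-0.01, 0.0, 0.002],"rot":[0.0, -0.0, 0.001]}, (0, -52, 26, 8)
```

View pics/c.png

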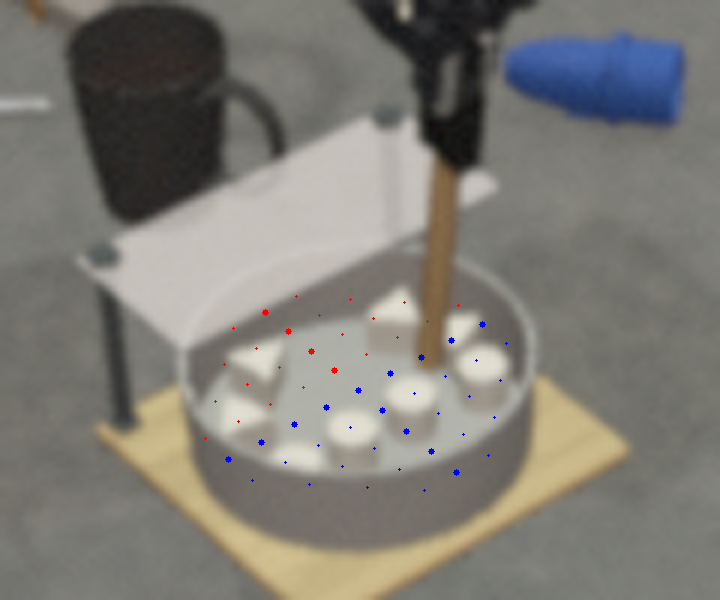

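The sweep put one triangle (T0) out at about (465,328), on the line behind a cylinder. The second (T1) slipped to the wall at about (400,308), still under the guard. Next I go behind T1 and sweep closer to the wall.

```bash
python3 - <<'E'
from h import *
S=sense();print(S["time_s"],S["eef_pos"],S["joint_velocities"].round(3),S["contact_force"])
P=stir(0,-52,26,8)
show([(0,-52,26,8)])
show([(15,-32,26,16),(35,-20,26,27),(50,-17,26,35),(62,-24,27,41),(62,-30,27,41),(54,-42,26,37),(44,-52,26,32),(32,-60,26,26),(20,-65,26,20),(8,-67,26,14),(-5,-66,26,9)],*P)
E
```

```text
8.05 [0.60883953 0.24029695 0.18438747] [ 0.04   0.013  0.003  0.007  0.    -0.004  0.004] [-1.20329101 -1.03218387 -0.48908262]
{"delta_pos":[-0.006, 0.0, 0.001],"rot":[-0.0, -0.0, 0.001]}, (0, -52, 26, 8)
{"delta_pos":[-0.015, -0.04, 0.007],"rot":[-0.0, 0.044, -0.0]}, (15, -32, 26, 16)
{"delta_pos":[-0.034, -0.064, 0.027],"rot":[0.0, 0.106, -0.0]}, (35, -20, 26, 27)
{"delta_pos":[-0.045, -0.07, 0.049],"rot":[0.0, 0.15, 0.0]}, (50, -17, 26, 35)
{"delta_pos":[-0.05, -0.056, 0.067],"rot":[-0.0, 0.183, 0.0]}, (62, -24, 27, 41)
{"delta_pos":[-0.05, -0.044, 0.067],"rot":[-0.0, 0.183, 0.0]}, (62, -30, 27, 41)
{"delta_pos":[-0.047, -0.02, 0.055],"rot":[0.0, 0.161, -0.0]}, (54, -42, 26, 37)
{"delta_pos":[-0.042, 0.0, 0.04],"rot":[0.0, 0.133, -0.0]}, (44, -52, 26, 32)
{"delta_pos":[-0.035, 0.016, 0.024],"rot":[-0.0, 0.1, 0.0]}, (32, -60, 26, 26)
{"delta_pos":[-0.027, 0.026, 0.013],"rot":[-0.0, 0.067, 0.0]}, (20, -65, 26, 20)
{"delta_pos":[-0.017, 0.03, 0.004],"rot":[-0.0, 0.033, -0.0]}, (8, -67, 26, 14)
{"delta_pos":[-0.015, 0.028, -0.001],"rot":[-0.0, 0.006, -0.0]}, (-5, -66, 26, 9)
```

```bash
python3 -m creep '[{"delta_pos":[-0.008,-0.02,0.003],"rot":[0,0.022,0]},{"delta_pos":[-0.015,-0.04,0.007],"rot":[0,0.044,0]},{"delta_pos":[-0.025,-0.053,0.016],"rot":[0,0.075,0]},{"delta_pos":[-0.034,-0.064,0.027],"rot":[0,0.106,0]},{"delta_pos":[-0.04,-0.068,0.038],"rot":[0,0.128,0]},{"delta_pos":[-0.045,-0.07,0.049],"rot":[0,0.15,0]},{"delta_pos":[-0.048,-0.064,0.058],"rot":[0,0.167,0]},{"delta_pos":[-0.05,-0.056,0.067],"rot":[0,0.183,0]},{"delta_pos":[-0.05,-0.044,0.067],"rot":[0,0.183,0]},{"delta_pos":[-0.05,-0.04,0.066],"rot":[0,0.18,0]},{"delta_pos":[-0.047,-0.02,0.055],"rot":[0,0.161,0]},{"delta_pos":[-0.045,-0.01,0.048],"rot":[0,0.147,0]},{"delta_pos":[-0.042,0,0.04],"rot":[0,0.133,0]},{"delta_pos":[-0.039,0.008,0.032],"rot":[0,0.117,0]},{"delta_pos":[-0.035,0.016,0.024],"rot":[0,0.1,0]},{"delta_pos":[-0.031,0.021,0.018],"rot":[0,0.084,0]},{"delta_pos":[-0.027,0.026,0.013],"rot":[0,0.067,0]},{"delta_pos":[-0.022,0.028,0.008],"rot":[0,0.05,0]},{"delta_pos":[-0.017,0.03,0.004],"rot":[0,0.033,0]},{"delta_pos":[-0.015,0.028,-0.001],"rot":[0,0.006,0]}]'
python3 - <<'E'
from h import *
show([(-5,-66,26,9)]); snap("pics/d.png")
E
```

```text
time_s: 9.72
eef_pos: [0.6246, 0.2349, 0.1851]
tool_rot: [-1.928, -2.323, -0.153]
contact_force: [-1.3, 0.3, -1.3]
opening: 0.162
finger_force: 78.4
{"delta_pos":[-0.006, -0.001, 0.003],"rot":[0.001, 0.0, 0.0]}, (-5, -66, 26, 9)
```

View pics/d.png

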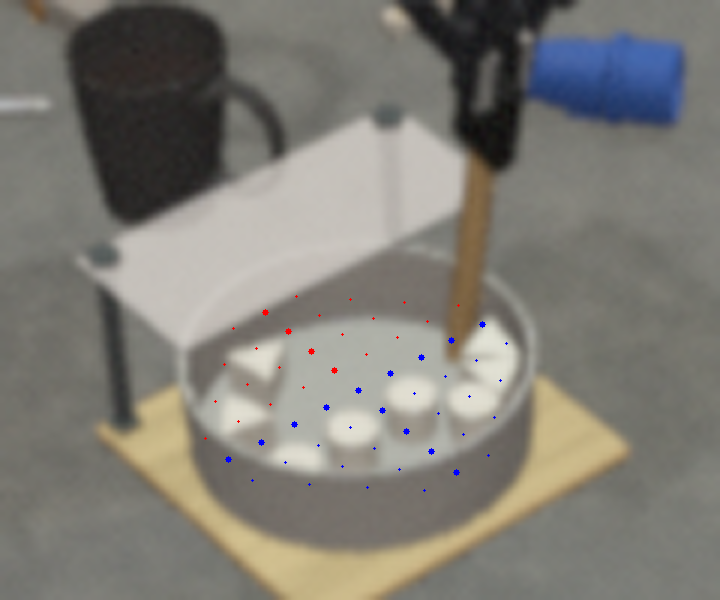

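Both triangles are now out, at about (490,335) and (495,365), and C0 has moved to (472,400). C1 at (413,392) and C2 at (353,428) now need pushing under the guard.

```bash
python3 - <<'E'
from h import *
P=stir(-5,-66,26,9)
show([(-8,-65,62,8),(-46,-13,62,8),(-46,-13,26,8),(-35,-19,26,8),(-20,-20,26,8),(-5,-20,26,9),(8,-20,26,14),(-10,-5,26,8),(-10,0,62,8),(-48,19,62,8),(-48,19,26,8),(-5,19,26,9),(8,18,26,14),(-10,10,26,8),(-20,0,110,8)],*P)
E
```

```text
{"delta_pos":[0.011, -0.002, -0.072],"rot":[0.0, -0.006, 0.0]}, (-8, -65, 62, 8)
{"delta_pos":[-0.064, -0.106, -0.084],"rot":[0.0, -0.006, 0.0]}, (-46, -13, 62, 8)
{"delta_pos":[-0.075, -0.106, -0.013],"rot":[0.0, -0.006, 0.0]}, (-46, -13, 26, 8)
{"delta_pos":[-0.054, -0.094, -0.009],"rot":[0.0, -0.006, 0.0]}, (-35, -19, 26, 8)
{"delta_pos":[-0.024, -0.092, -0.005],"rot":[0.0, -0.006, 0.0]}, (-20, -20, 26, 8)
{"delta_pos":[0.0, -0.092, 0.0],"rot":[0.0, 0.0, 0.0]}, (-5, -20, 26, 9)
{"delta_pos":[-0.002, -0.092, 0.005],"rot":[-0.0, 0.028, 0.0]}, (8, -20, 26, 14)
{"delta_pos":[-0.004, -0.122, -0.002],"rot":[0.0, -0.006, 0.0]}, (-10, -5, 26, 8)
{"delta_pos":[0.007, -0.132, -0.073],"rot":[0.0, -0.006, 0.0]}, (-10, 0, 62, 8)
{"delta_pos":[-0.068, -0.17, -0.085],"rot":[0.0, -0.006, 0.0]}, (-48, 19, 62, 8)
{"delta_pos":[-0.079, -0.17, -0.013],"rot":[0.0, -0.006, 0.0]}, (-48, 19, 26, 8)
{"delta_pos":[0.0, -0.17, 0.0],"rot":[0.0, 0.0, 0.0]}, (-5, 19, 26, 9)
{"delta_pos":[-0.002, -0.168, 0.005],"rot":[-0.0, 0.028, 0.0]}, (8, 18, 26, 14)
{"delta_pos":[-0.004, -0.152, -0.002],"rot":[0.0, -0.006, 0.0]}, (-10, 10, 26, 8)
{"delta_pos":[0.002, -0.132, -0.171],"rot":[0.0, -0.006, 0.0]}, (-20, 0, 110, 8)
```

```bash
python3 -m creep '[{"delta_pos":[0.01,-0.002,-0.04],"rot":[0,-0.006,0]},{"delta_pos":[0.011,-0.002,-0.075],"rot":[0,-0.006,0]},{"delta_pos":[-0.01,-0.03,-0.08],"rot":[0,-0.006,0]},{"delta_pos":[-0.03,-0.06,-0.082],"rot":[0,-0.006,0]},{"delta_pos":[-0.05,-0.085,-0.084],"rot":[0,-0.006,0]},{"delta_pos":[-0.064,-0.106,-0.084],"rot":[0,-0.006,0]},{"delta_pos":[-0.064,-0.106,-0.084],"rot":[0,-0.006,0]},{"delta_pos":[-0.07,-0.106,-0.05],"rot":[0,-0.006,0]},{"delta_pos":[-0.075,-0.106,-0.013],"rot":[0,-0.006,0]},{"delta_pos":[-0.075,-0.106,-0.013],"rot":[0,-0.006,0]},{"delta_pos":[-0.065,-0.1,-0.011],"rot":[0,-0.006,0]},{"delta_pos":[-0.054,-0.094,-0.009],"rot":[0,-0.006,0]},{"delta_pos":[-0.04,-0.092,-0.007],"rot":[0,-0.006,0]},{"delta_pos":[-0.024,-0.092,-0.005],"rot":[0,-0.006,0]},{"delta_pos":[-0.012,-0.092,-0.002],"rot":[0,-0.003,0]},{"delta_pos":[0,-0.092,0],"rot":[0,0,0]},{"delta_pos":[-0.001,-0.092,0.003],"rot":[0,0.014,0]},{"delta_pos":[-0.002,-0.092,0.005],"rot":[0,0.028,0]},{"delta_pos":[-0.002,-0.092,0.005],"rot":[0,0.028,0]}]'
python3 - <<'E'
from h import *
P=stir(8,-20,26,14); show([(8,-20,26,14)])
show([(-10,-5,26,8),(-10,0,62,8),(-48,19,62,8),(-48,19,26,8),(-20,19,26,8),(-5,19,26,9),(8,18,26,14),(-8,10,26,8),(-20,0,110,8)],*P)
E
```

```text
time_s: 11.35
eef_pos: [0.5792, 0.2235, 0.1795]
tool_rot: [-1.88, -2.26, -0.231]
contact_force: [0.2, -1.8, -0.2]
opening: 0.162
finger_force: 79.0
{"delta_pos":[-0.0, 0.001, -0.002],"rot":[-0.001, -0.001, -0.001]}, (8, -20, 26, 14)
{"delta_pos":[-0.002, -0.03, -0.007],"rot":[0.0, -0.033, 0.0]}, (-10, -5, 26, 8)
{"delta_pos":[0.016, -0.04, -0.077],"rot":[0.0, -0.033, 0.0]}, (-10, 0, 62, 8)
{"delta_pos":[-0.058, -0.078, -0.095],"rot":[0.0, -0.033, 0.0]}, (-48, 19, 62, 8)
{"delta_pos":[-0.075, -0.078, -0.025],"rot":[0.0, -0.033, 0.0]}, (-48, 19, 26, 8)
{"delta_pos":[-0.021, -0.078, -0.012],"rot":[0.0, -0.033, 0.0]}, (-20, 19, 26, 8)
{"delta_pos":[0.002, -0.078, -0.005],"rot":[0.0, -0.028, -0.0]}, (-5, 19, 26, 9)
{"delta_pos":[-0.0, -0.076, -0.0],"rot":[0.0, 0.0, 0.0]}, (8, 18, 26, 14)
{"delta_pos":[0.002, -0.06, -0.006],"rot":[0.0, -0.033, 0.0]}, (-8, 10, 26, 8)
{"delta_pos":[0.02, -0.04, -0.175],"rot":[0.0, -0.033, 0.0]}, (-20, 0, 110, 8)
```

```bash
python3 -m creep '[{"delta_pos":[-0.002,-0.01,-0.004],"rot":[0,-0.02,0]},{"delta_pos":[-0.002,-0.03,-0.007],"rot":[0,-0.033,0]},{"delta_pos":[0.01,-0.034,-0.045],"rot":[0,-0.033,0]},{"delta_pos":[0.016,-0.04,-0.08],"rot":[0,-0.033,0]},{"delta_pos":[-0.01,-0.055,-0.087],"rot":[0,-0.033,0]},{"delta_pos":[-0.035,-0.07,-0.092],"rot":[0,-0.033,0]},{"delta_pos":[-0.058,-0.078,-0.095],"rot":[0,-0.033,0]},{"delta_pos":[-0.058,-0.078,-0.095],"rot":[0,-0.033,0]},{"delta_pos":[-0.067,-0.078,-0.06],"rot":[0,-0.033,0]},{"delta_pos":[-0.075,-0.078,-0.025],"rot":[0,-0.033,0]},{"delta_pos":[-0.062,-0.078,-0.022],"rot":[0,-0.033,0]},{"delta_pos":[-0.048,-0.078,-0.019],"rot":[0,-0.033,0]},{"delta_pos":[-0.034,-0.078,-0.015],"rot":[0,-0.033,0]},{"delta_pos":[-0.021,-0.078,-0.012],"rot":[0,-0.033,0]},{"delta_pos":[-0.01,-0.078,-0.009],"rot":[0,-0.03,0]},{"delta_pos":[0.002,-0.078,-0.005],"rot":[0,-0.028,0]},{"delta_pos":[0.001,-0.077,-0.003],"rot":[0,-0.014,0]},{"delta_pos":[0,-0.076,0],"rot":[0,0,0]},{"delta_pos":[0,-0.076,0],"rot":[0,0,0]}]' && python3 -m creep '[{"delta_pos":[0.001,0.008,-0.003],"rot":[0,-0.016,0]},{"delta_pos":[0.002,0.016,-0.006],"rot":[0,-0.033,0]},{"delta_pos":[0.01,0.026,-0.06],"rot":[0,-0.033,0]},{"delta_pos":[0.016,0.032,-0.12],"rot":[0,-0.033,0]},{"delta_pos":[0.02,0.036,-0.175],"rot":[0,-0.033,0]},{"delta_pos":[0.02,0.036,-0.175],"rot":[0,-0.033,0]},{"delta_pos":[0.02,0.036,-0.175],"rot":[0,-0.033,0]},{"delta_pos":[0.02,0.036,-0.175],"rot":[0,-0.033,0]}]'
python3 - <<'E'
from h import *
show([(-20,0,110,8)]); snap("pics/e.png")
E
```

```text
time_s: 12.93
eef_pos: [0.542, 0.2167, 0.1798]
tool_rot: [-1.88, -2.26, -0.232]
contact_force: [0.8, -1.3, -1.1]
opening: 0.161
finger_force: 79.0
time_s: 13.6
eef_pos: [0.5611, 0.2104, 0.2673]
tool_rot: [-1.933, -2.331, -0.135]
contact_force: [-0.8, -0.3, -1.4]
opening: 0.16
finger_force: 79.1
{"delta_pos":[-0.005, 0.001, -0.001],"rot":[-0.001, -0.001, 0.0]}, (-20, 0, 110, 8)
```

View pics/e.png

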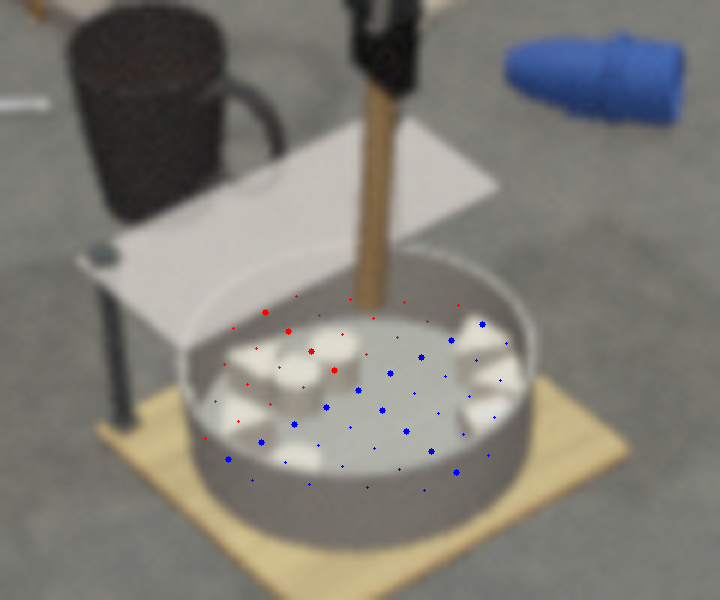

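C1 and C2 are now under the guard at about (333,345) and (297,372). T1 is out at about (481,337), x ≈ -7 mm, and T0 is at (500,378). Now I bring the stirrer home.

```bash
cat >> h.py <<'E'
HP=np.array([.5425,-.0881,.1709]); HR=Ro.from_rotvec([-2.163,-1.612,-.683]).as_matrix()
def home(dx,dz,up=0): return HP+HR@np.array([dx,0,-dz])*1e-3+up*1e-3*Z
E
python3 - <<'E'
from h import *
for a in[(60,6,70),(60,6,20),(60,6,0)]: print(a,rel(home(*a),HR))
E
```

```text
(60, 6, 70) ([-0.49, -0.105, -0.097], [-0.058, 0.146, 0.142])
(60, 6, 20) ([-0.504, -0.105, 0.002], [-0.058, 0.146, 0.142])
(60, 6, 0) ([-0.509, -0.105, 0.042], [-0.058, 0.146, 0.142])
```

```bash
python3 -m creep '[{"delta_pos":[-0.03,0,-0.03],"rot":[0,0,0]},{"delta_pos":[-0.09,-0.02,-0.06],"rot":[-0.005,0.015,0.015]},{"delta_pos":[-0.16,-0.03,-0.08],"rot":[-0.015,0.035,0.035]},{"delta_pos":[-0.23,-0.05,-0.09],"rot":[-0.025,0.06,0.06]},{"delta_pos":[-0.3,-0.06,-0.1],"rot":[-0.035,0.085,0.085]},{"delta_pos":[-0.37,-0.08,-0.1],"rot":[-0.045,0.11,0.11]},{"delta_pos":[-0.43,-0.095,-0.1],"rot":[-0.055,0.13,0.13]},{"delta_pos":[-0.49,-0.105,-0.097],"rot":[-0.058,0.146,0.142]},{"delta_pos":[-0.49,-0.105,-0.097],"rot":[-0.058,0.146,0.142]},{"delta_pos":[-0.49,-0.105,-0.097],"rot":[-0.058,0.146,0.142]},{"delta_pos":[-0.497,-0.105,-0.05],"rot":[-0.058,0.146,0.142]},{"delta_pos":[-0.504,-0.105,0.002],"rot":[-0.058,0.146,0.142]},{"delta_pos":[-0.509,-0.105,0.042],"rot":[-0.058,0.146,0.142]},{"delta_pos":[-0.509,-0.105,0.042],"rot":[-0.058,0.146,0.142]},{"delta_pos":[-0.509,-0.105,0.042],"rot":[-0.058,0.146,0.142]},{"delta_pos":[-0.509,-0.105,0.042],"rot":[-0.058,0.146,0.142]},{"delta_pos":[-0.509,-0.105,0.042],"rot":[-0.058,0.146,0.142]}]'
python3 - <<'E'
from h import *
for a in[(60,6,0),(15,4,0),(0,2,0),(0,0,0)]: print(a,rel(home(*a),HR))
b=vision.get_image("scene")["image"][:,:,::-1]; t=vision.get_image("top")["image"][:,:,::-1]
cv2.imwrite("pics/f.png",cv2.hconcat([cv2.resize(b[230:350,260:380],(400,400),interpolation=cv2.INTER_CUBIC),cv2.resize(t[215:325,190:300],(400,400),interpolation=cv2.INTER_CUBIC)]))
E
```

```text
time_s: 15.07
eef_pos: [0.5565, -0.0437, 0.212]
tool_rot: [-2.163, -1.614, -0.686]
contact_force: [-0.3, -0.0, -0.9]
opening: 0.159
finger_force: 78.9
(60, 6, 0) ([-0.003, -0.002, 0.002], [0.001, -0.0, 0.001])
(15, 4, 0) ([-0.093, -0.002, 0.006], [0.001, -0.0, 0.001])
(0, 2, 0) ([-0.123, -0.002, 0.01], [0.001, -0.0, 0.001])
(0, 0, 0) ([-0.123, -0.002, 0.014], [0.001, -0.0, 0.001])
```

View pics/f.png

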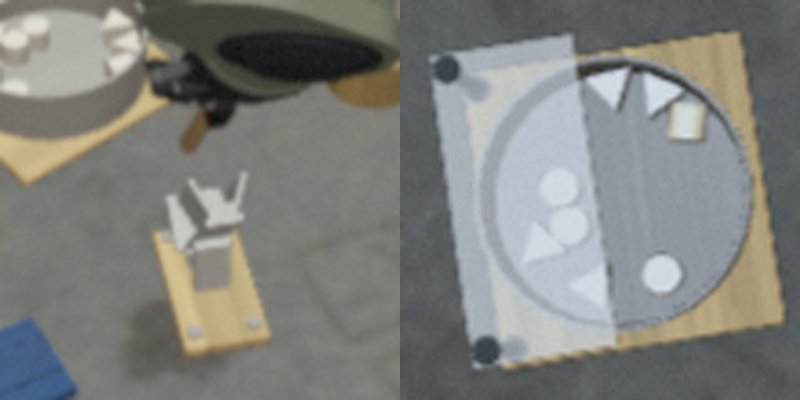

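The top view shows both cylinders well inside at (558,187) and (570,225), and two triangles in the open half at (612,88) and (660,93). One cylinder is tipped at (687,118). The rest is empty and clear. I measure the nearest triangle, then lower the stirrer.

```bash
python3 - <<'E'
from h import *
p=vision.get_image("top"); print((tub(unproj(p,np.array([(212,88),(260,93),(158,187),(170,225)])*.275+[190,215],.04))*1e3).round(1))
E
python3 -m creep '[{"delta_pos":[-0.03,-0.002,0.003],"rot":[0,0,0]},{"delta_pos":[-0.06,-0.002,0.004],"rot":[0,0,0]},{"delta_pos":[-0.08,-0.002,0.005],"rot":[0,0,0]},{"delta_pos":[-0.095,-0.002,0.006],"rot":[0,0,0]},{"delta_pos":[-0.108,-0.002,0.007],"rot":[0,0,0]},{"delta_pos":[-0.118,-0.002,0.008],"rot":[0,0,0]},{"delta_pos":[-0.122,-0.002,0.01],"rot":[0,0,0]},{"delta_pos":[-0.122,-0.002,0.013],"rot":[0,0,0]},{"delta_pos":[-0.122,-0.002,0.013],"rot":[0,0,0]},{"delta_pos":[-0.122,-0.002,0.013],"rot":[0,0,0]}]'
python3 - <<'E'
from h import *
print(rel(HP,HR))
E
```

```text
[[ -7.7 -70.2]
 [-38.5 -62. ]
 [ 36.5 -11. ]
 [ 32.3  14.9]]
time_s: 16.05
eef_pos: [0.5422, -0.0881, 0.1708]
tool_rot: [-2.164, -1.612, -0.686]
contact_force: [-1.3, -3.5, 4.7]
opening: 0.159
finger_force: 79.8
([0.0, 0.001, -0.0], [0.001, -0.0, 0.0])
```

Seated exactly home with a light ledge force. I release and back off along the shaft.

```bash
python3 -m creep '[{"delta_pos":[0,0,0],"rot":[0,0,0]},{"delta_pos":[0,0,0],"rot":[0,0,0]},{"delta_pos":[0,0,0],"rot":[0,0,0]},{"delta_pos":[0,0,0],"rot":[0,0,0]},{"delta_pos":[0,0,0],"rot":[0,0,0]},{"delta_pos":[0,0,0],"rot":[0,0,0]},{"delta_pos":[0,0,0],"rot":[0,0,0]},{"delta_pos":[0,0,0],"rot":[0,0,0]},{"delta_pos":[0,0,-0.02],"rot":[0,0,0]},{"delta_pos":[0,0,-0.05],"rot":[0,0,0]},{"delta_pos":[0,0,-0.1],"rot":[0,0,0]},{"delta_pos":[0,0,-0.15],"rot":[0,0,0]},{"delta_pos":[0,0,-0.2],"rot":[0,0,0]},{"delta_pos":[0,0,-0.25],"rot":[0,0,0]},{"delta_pos":[0,0,-0.3],"rot":[0,0,0]},{"delta_pos":[0,0,-0.3],"rot":[0,0,0]},{"delta_pos":[0,0,-0.3],"rot":[0,0,0]},{"delta_pos":[0,0,-0.3],"rot":[0,0,0]}]' 1
python3 - <<'E'
from h import *
b=vision.get_image("scene")["image"][:,:,::-1]; t=vision.get_image("top")["image"][:,:,::-1]
cv2.imwrite("pics/g.png",cv2.hconcat([cv2.resize(b[190:340,220:370],(400,400),interpolation=cv2.INTER_CUBIC),cv2.resize(t[200:340,200:340],(400,400),interpolation=cv2.INTER_CUBIC)]))
E
```

```text
time_s: 17.55
eef_pos: [0.5164, -0.1702, 0.293]
tool_rot: [-2.163, -1.611, -0.685]
contact_force: [0.4, -0.1, -0.4]
opening: 0.999
finger_force: 0.0
```

View pics/g.png

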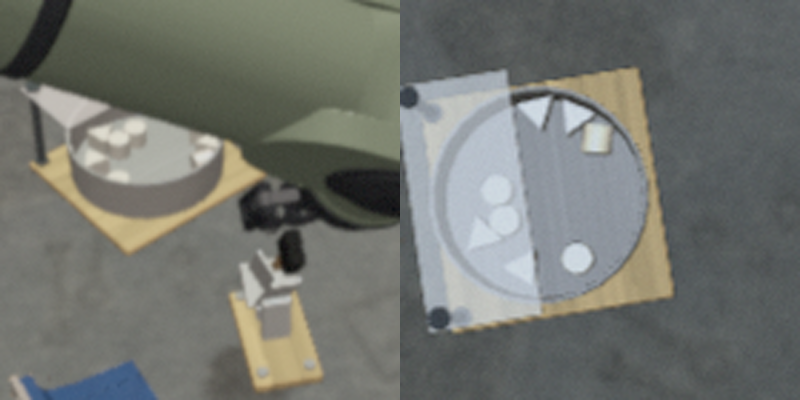

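The stirrer sits in the rest, with its black handle at (290,250). The gripper is clear of it. Two cylinders lie under the guard and two triangles in the open half.

```bash
python3 -c "
from workcell import job_done; print(job_done())"
```

```text
the job is handed in; nothing more can be done
None
```

I handed the job in at about 18 s of the 72 s: two cylinders lie under the guard, two triangular pieces lie in the open half (the nearest about 13 mm clear of the guard edge), all eight pieces are in the tub with one cylinder tipped on its side, the stirrer is home and released, and the arm kept clear of the multimeter, tape roll and mug; the hand-in gave no verdict.

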